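# Hang the hook hanger on the sink rail and snap its locking cap home

### The job

Hang the yellow hook hanger over the steel sink rail, so that the white stud comes up through its opening and it sits flat on the bar, and let go of it. Then push the red snap cap down over the stud until it clicks, and keep pressing after the click so that the rubber washer is squeezed: finish while still holding the cap pressed down. Leave the other kitchen things alone.

Things in the scene. Friction and masses are not known exactly. Their poses are not given: they have to be found in the camera images.
- rail: Fixed steel sink rail: a level flat bar 230 long (own y), 30 wide (x), 16 thick, its top face 120 above the counter, on two 18 mm posts 100 either side of the middle. The white locking stud rises from the middle of the bar. Origin: on the counter under the middle of the bar, z up.
- stud_foot (a point): Point on the bar's top face on the stud's axis; axes as the rail's (z up, y along the bar). The stud is 16 in diameter, with four brass spring balls sticking out to 15 from its axis, 17 above the bar top.
- stud_tip (a point): Tapered top of the stud, 27 above stud_foot.
- washer: Black rubber washer round the stud's foot, 34 in diameter; its top is 9 above the bar top and gives up to 4 mm downwards, about 3 N per mm, then firm. Origin: centre of its underside.
- hanger: Yellow hook hanger, 220 g, standing on its legs like a bridge: 2 upright flanks 90 long (own y), 60 tall, 4 thick, outer faces 54 apart (own x), joined at the top by a strap 22 wide (y) and 5 thick at each end; a 46 x 46 opening between. Steel hooks stick out to 50 from its middle plane, 20 to 35 up, near the flanks' ends (middle 50 mm clear). Same after a half turn. Origin: centre of underside, z up.
- hanger_seat (a point): Middle of the hanger's opening at the underside of the straps, 55 above its origin. When hung the bar lies between the flanks (8 play each side), hanger y along the bar, straps resting on the bar, washer and stud inside the opening, and this point at stud_foot (6 play).
- cap: Red snap cap, 45 g, mouth down: round grip body 40 in diameter, 44 tall, flat top, on a flange 60 in diameter, 4 thick at the bottom. Hollow, 36 deep; the mouth has an inward lip, 24 bore, 6 tall, that snaps under the stud's balls. Origin: centre of its underside, z up.
- cap_top (a point): Centre of the cap's flat top, 44 above its origin. Heights of the origin over the bar top as the cap goes on: at 20 the lip meets the balls; the push rises to some 10 to 13 N; at about 12 it drops (the click) and the cap jumps to about 9 and meets the washer; pressing on with 8 to 20 N squeezes the washer, origin at 5 to 6.5. Left alone after the click it stays at 8.5.
- tub: Blue cleaner tub, 96 in diameter, 100 tall: leave alone.
- mug: Terracotta mug, 76 in diameter, 90 tall: leave alone.
- soap: Green soap bottle, 60 in diameter, 170 tall: leave alone.
- plug: Grey sink plug, 84 in diameter, 22 tall: leave alone.
- brush: Dish brush, 150 long, lying: leave alone.
There are look-alikes about, which are no part of the job. Several things look just like the cap: the one meant starts farthest to the robot's left.

How it is judged:
By the outcome, as a careful person would: the job done as asked, in the order asked, and still so for the second after the job is handed in, while the arm keeps its last pose, push and grip.
It also fails if it takes over 58 s, if anything falls off the work surface, if the arm or the gripper's body presses on something with over 40 N, if the wrist force passes 120 N, or if a joint passes its speed limit or range.

### The arm

A 6-joint arm with a two-finger parallel gripper is mounted at the origin on the work surface. World frame = base frame: x ahead of the robot, y to its left, z up, the work surface at z = 0. Lengths are in m, angles in degrees, forces in N, time in s.
With the tool pointing down it reaches from about 0.35 to 0.95 m from the base axis. Payload 17.4 kg.
Tool frame: the origin (TCP) lies on the front face of the gripper's body, between the roots of the fingers; the fingertips stand 84 mm ahead of it and the grasp point (between the pads) lies 65 mm ahead of it; z points along the fingers, y is the line along which they close (so a half turn about z gives the same grasp; the last joint's range is limited). The gripper opens to 93 mm and grips with 3 to 60 N. Pads are 15 mm wide; open, the fingers measure 128 mm over their backs; the gripper's body (75 mm by 188 mm) begins 65 mm behind the grasp point.
Start: joints at [71.001, 6.646, 82.598, -0, 90.757, -2.166], TCP at [0.195, 0.646, 0.303] pointing down, gripper open.
Joint ranges: [-162.19, 162.19], [-47.58, 125.68], [4.15, 143.07], [-65.23, 245.23], [0.69, 171.88], [-170.13, 170.13]. Speed limits (degrees/s): [108.29, 108.29, 127.2, 180, 180, 180].

### API

Orientations are given as a 3x3 rotation matrix whose columns are the frame's x, y, z axes.
In Python, from bench import * gives the robot as it stands.
- The arm moves only by the shell command python3 -m inch 'ROWS'. ROWS is JSON, a list of rows, each a list of 3 entries, a list of its own where there are three numbers: the shift along the world's x, y, z in cm, then the turn, a rotation vector about the world's x, y, z in rad, then the gripper command: -1 is fully open, 1 is shut, values between are in proportion. A call has 1 to 20 rows; each row is the pose to reach, as a shift and turn from the pose commanded when the call began; what a row does not reach only later rows make up. A row lasts 1/8 s, in which the tool goes at most 62.5 mm and 10.7 degrees, less where a joint would pass 70% of its speed; a pose out of reach is approached as far as the arm can. A call with a gripper value outside its range is refused whole. The fingers move at their own pace and stop on an object; the grip force is fixed at half the most. Time passes only in rows, so rows that repeat a pose let the fingers close. It gives the time, the measured TCP pose, the force, the opening and the grip force at its end, in the units of the state.
- observe(): the state, without advancing time (a new reading comes with each control period).
- snapshot(name): name is "scene" or "top" or "wrist"; returns a dict with "pixels" (420x560x3 uint8, red, green, blue), "fx", "fy", "cx", "cy" (pixels), "R" (3x3) and "t" (3): a world point X has camera coordinates R X + t; the wrist camera has in their place "tool_from_camera" (4x4, takes a point from camera to tool coordinates, whose origin is the TCP and whose axes are the flange's). Camera axes: x right, y down, z forward; pixel columns grow to the right and rows downward; lengths in m; the calibration is good to about 2 mm. A picture is of the moment at which its call begins: read the wrist's pose just before it. There is no depth.
- close_job(): hands the job in; it is judged then, once.
The state is a dict: "time": time; "joints": joint angles; "joint_vel": joint speeds; "effort": joint torques, N m; "tool_pos": TCP position; "tool_rot": TCP orientation; "ft_force": force on the tool from outside, world axes, zero at the start; "torque": the same for the moment, N m; "gripper_width": finger opening in m; "grasp_force": force on a finger pad.
Only numpy, scipy, OpenCV 4.12 (cv2) and the standard library are available. Lean on these libraries where they do the work, as an engineer would, in place of code of your own. Each camera call takes 0.05 s, during which the arm holds its last target. There are 200 camera calls.

## Working session

There is one attempt and no reset: what is moved stays moved. The work goes in short steps, Python scripts to look and compute and a shell command to move; the robot and the scene stay as the last step left them, time stands still between calls to the robot, and variables do not carry over. Pictures are saved under pics/ and viewed, at most 10 in all, crops included, and the job is handed in when it is done.

```bash
mkdir -p pics; cat > h.py <<'E'
from bench import *
import numpy as np, cv2
def save(n,f):
    s=snapshot(n); cv2.imwrite('pics/'+f,s['pixels'][:,:,::-1].copy()); np.save('pics/'+f+'.npy',s,allow_pickle=True); return s
def load(f): return np.load('pics/'+f+'.npy',allow_pickle=True).item()
def cam(s,o=None):
    if 'R' in s: R=np.array(s['R']);t=np.array(s['t']); return R.T,-R.T@t
    T=np.array(s['tool_from_camera']);A=np.array(o['tool_rot']);p=np.array(o['tool_pos'])
    return A@T[:3,:3],A@T[:3,3]+p
def ray(s,u,v,z,o=None):
    R,c=cam(s,o); d=R@np.array([(u-s['cx'])/s['fx'],(v-s['cy'])/s['fy'],1]); return c+d*(z-c[2])/d[2]
def proj(s,X,o=None):
    R,c=cam(s,o); q=R.T@(np.array(X)-c); return s['fx']*q[0]/q[2]+s['cx'],s['fy']*q[1]/q[2]+s['cy']
E
python3 - <<'E'
from h import *
a=save('top','top0.png');b=save('scene','sc0.png')
cv2.imwrite('pics/both.png',cv2.resize(np.vstack([a['pixels'],b['pixels']])[:,:,::-1],(400,600)))
for s in(a,b): print(cam(s)[1],cam(s)[0][:,2],s['fx'])
print(observe())
E
```

```text
[ 0.40836835 -0.00842334  1.06208801] [ 0.11974351  0.02705983 -0.99243602] 438.7111300989039
[1.08315832 0.4536695  1.05669411] [-0.4704589  -0.39606083 -0.78854565] 435.8786318156143
{'time': 0.1, 'joints': array([ 7.10025383e+01,  6.67262521e+00,  8.26312562e+01,  1.03709519e-03,
        9.07565247e+01, -2.16561237e+00]), 'joint_vel': array([-0.00724648, -0.11515221, -0.0713477 ,  0.0724688 , -0.10007273,
        0.05806717]), 'effort': array([ 1.00315359e-03, -7.22902679e+01, -6.23862433e+01,  7.81104388e-02,
        2.27438612e-02, -2.29791925e-05]), 'tool_pos': array([0.19542935, 0.64599657, 0.30207144]), 'tool_rot': array([[-9.57158740e-01,  2.89563493e-01, -3.60310871e-04],
       [ 2.89563712e-01,  9.57158229e-01, -9.90969713e-04],
       [ 5.79258633e-05, -1.05284828e-03, -9.99999444e-01]]), 'ft_force': array([-0.271098  ,  0.31751561, -0.13572545]), 'torque': array([ 0.03203656, -0.0450807 ,  0.02244017]), 'grasp_force': 0.0, 'gripper_width': 0.09297246828929383}
```

View pics/top0.png

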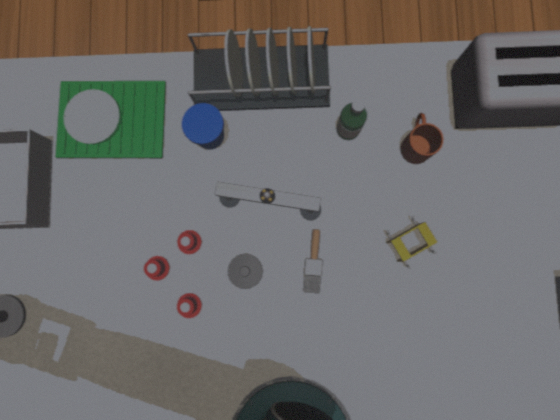

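View pics/sc0.png

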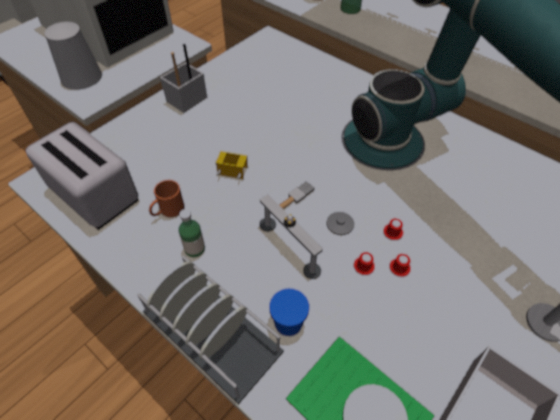

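The top view shows the rail at (268,196) with the stud in its middle, the yellow hanger at (412,242) and three red caps; the leftmost is at (156,268). The scene view agrees. I'll measure these next.

```bash
python3 - <<'E'
from h import *
for f in('top0.png','sc0.png'):
    s=load(f); hsv=cv2.cvtColor(s['pixels'],cv2.COLOR_RGB2HSV)
    red=(((hsv[...,0]<6)|(hsv[...,0]>174))&(hsv[...,1]>170)&(hsv[...,2]>90)).astype(np.uint8)
    yel=((hsv[...,0]>22)&(hsv[...,0]<34)&(hsv[...,1]>150)&(hsv[...,2]>80)).astype(np.uint8)
    for n,m,z in(('red',red,.004),('yel',yel,.06)):
        k,l,st,ce=cv2.connectedComponentsWithStats(m)
        for i in range(1,k):
            if st[i,4]>60:
                c,sz,ang=cv2.minAreaRect(np.argwhere(l==i)[:,::-1].astype(np.float32))
                P=[ray(s,*q,z) for q in cv2.boxPoints((c,sz,ang))]
                print(f,n,st[i,4],np.round(c),np.round(np.mean(P,0),3),np.round([np.linalg.norm(P[1]-P[0]),np.linalg.norm(P[2]-P[1])],3),np.degrees(np.arctan2(*(P[1]-P[0])[1::-1])).round(1),np.degrees(np.arctan2(*(P[2]-P[1])[1::-1])).round(1))
s=load('top0.png'); t=load('sc0.png')
print('stud',ray(s,267.5,195.5,.14),ray(t,290,220,.14))
print('bar ends',ray(s,217,189,.12),ray(s,320,203,.12))
a=cv2.resize(s['pixels'][165:235,200:340],None,fx=5.6,fy=4.2*1.333,interpolation=cv2.INTER_CUBIC)
b=cv2.resize(s['pixels'][215:270,380:450],None,fx=4,fy=4,interpolation=cv2.INTER_CUBIC)
o=np.zeros((600,784,3),np.uint8);o[:392]=a[:392,:784];o[392:,:280]=b[:208];
b=cv2.resize(t['pixels'][190:280,250:330],None,fx=2.3,fy=2.3,interpolation=cv2.INTER_CUBIC);o[392:392+207,300:484]=b
cv2.imwrite('pics/crop.png',o[:,:,::-1])
E
```

```text
sc0.png red 116 [393. 231.] [0.312 0.233 0.004] [0.052 0.051] -160.8 109.4
sc0.png red 134 [363. 266.] [0.466 0.233 0.004] [0.047 0.051] -162.2 106.8
sc0.png red 135 [400. 267.] [0.404 0.311 0.004] [0.05  0.051] -164.6 106.4
sc0.png yel 214 [231. 160.] [ 0.451 -0.289  0.06 ] [0.054 0.091] -140.8 118.6
stud [0.55026083 0.03603233 0.14      ] [0.55672401 0.0397289  0.14      ]
bar ends [0.57099516 0.14709543 0.12      ] [ 0.53356186 -0.07616929  0.12      ]
```

View pics/crop.png

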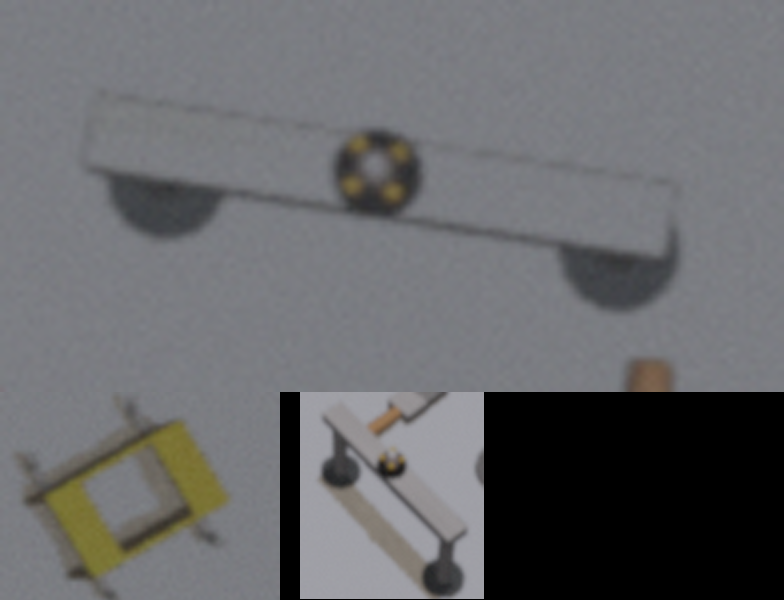

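```bash
python3 - <<'E'
from h import *
s=load('top0.png')
B=[ray(s,200+u/5.6-.4,165+v/5.6-.4,.12) for u,v in((100,93),(678,182),(665,257),(85,168))]
d=(B[0]-B[1])+(B[3]-B[2]); print('bar',np.mean(B,0),np.linalg.norm(d)/2,np.linalg.norm(B[0]-B[3]),'y-dir angle',np.degrees(np.arctan2(d[1],d[0])))
print('washer',ray(s,266.9,195.3,.129))
H=[ray(s,380+u/4-.4,215+(v-392)/4-.4,.06) for u,v in((180,420),(228,497),(98,577),(45,497))]
d=(H[3]-H[0])+(H[2]-H[1]); print('hanger',np.mean(H,0),np.linalg.norm(d)/2,np.linalg.norm(H[1]-H[0]),'y-dir',np.degrees(np.arctan2(d[1],d[0])))
print(np.degrees(np.arctan2(.957,.2896)))
print(np.array(snapshot('wrist')['tool_from_camera']).round(3))
E
```

```text
bar [0.55269536 0.0369742  0.12      ] 0.22789483195426755 0.03011951099434797 y-dir angle 79.47591747348285
washer [0.5524274  0.03784545 0.129     ]
hanger [ 0.44871509 -0.289249    0.06      ] 0.08778398984621959 0.05038182586348001 y-dir 118.77404807570419
73.16353771898095
[[ 0.    -0.953 -0.303  0.085]
 [ 1.    -0.     0.     0.   ]
 [-0.    -0.303  0.953 -0.082]
 [ 0.     0.     0.     1.   ]]
```

```bash
python3 -m inch '[[[22.5,-34.6,0],[0,0,-0.3],-1],[[22.5,-34.6,0],[0,0,-0.3],-1],[[22.5,-34.6,0],[0,0,-0.3],-1],[[22.5,-34.6,0],[0,0,-0.3],-1],[[22.5,-34.6,0],[0,0,-0.3],-1],[[22.5,-34.6,0],[0,0,-0.3],-1],[[25.4,-93.5,0],[0,0,-0.777],-1],[[25.4,-93.5,0],[0,0,-0.777],-1],[[25.4,-93.5,0],[0,0,-0.777],-1],[[25.4,-93.5,0],[0,0,-0.777],-1],[[25.4,-93.5,0],[0,0,-0.777],-1],[[25.4,-93.5,0],[0,0,-0.777],-1],[[25.4,-93.5,0],[0,0,-0.777],-1],[[25.4,-93.5,0],[0,0,-0.777],-1],[[25.4,-93.5,0],[0,0,-0.777],-1],[[25.4,-93.5,0],[0,0,-0.777],-1],[[25.4,-93.5,0],[0,0,-0.777],-1],[[25.4,-93.5,0],[0,0,-0.777],-1],[[25.4,-93.5,0],[0,0,-0.777],-1]]'
python3 - <<'E'
from h import *
o=observe(); s=save('wrist','w1.png'); np.save('pics/w1o.npy',o,allow_pickle=True)
print(o['time'],o['tool_pos'],np.degrees(np.arctan2(o['tool_rot'][1,1],o['tool_rot'][0,1])),o['joints'].round(1))
print(proj(s,[.4495,-.289,.06],o))
hsv=cv2.cvtColor(s['pixels'],cv2.COLOR_RGB2HSV)
yel=((hsv[...,0]>20)&(hsv[...,0]<36)&(hsv[...,1]>130)&(hsv[...,2]>120)).astype(np.uint8)
c=cv2.minAreaRect(np.argwhere(yel>0)[:,::-1].astype(np.float32)); P=[ray(s,*q,.06,o) for q in cv2.boxPoints(c)]
print(c,np.mean(P,0)); [print(np.linalg.norm(d).round(4),np.degrees(np.arctan2(d[1],d[0]))) for d in(P[1]-P[0],P[2]-P[1])]
E
```

```text
time: 2.52
tool_pos: [0.4496, -0.2878, 0.3029]
tool_rot: [[-0.481, 0.877, 0.0], [0.877, 0.481, -0.0], [-0.0, 0.0, -1.0]]
ft_force: [-0.3, 0.4, -0.1]
gripper_width: 0.093
grasp_force: 0.0
2.525 [ 0.44959142 -0.28781663  0.30294527] 28.719596001085268 [-35.4 -11.1  99.9   0.   91.3 -64.1]
(np.float64(279.33370188592494), np.float64(193.32600255250088))
((278.5, 192.5), (77.0, 49.0), 90.0) [ 0.44908005 -0.2901665   0.06      ]
0.0525 28.712017630578845
0.0888 -59.96593286815551
```

View pics/w1.png

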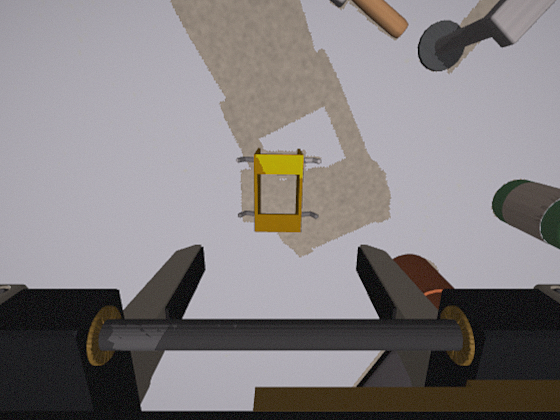

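The wrist view shows the hanger at (278,192), square to the fingers with its hooks clear of the pads. Next I go down and grip it.

```bash
python3 -m inch '[[[-0.05,-0.15,-5],[0,0,0],-1],[[-0.05,-0.15,-10],[0,0,0],-1],[[-0.05,-0.15,-15],[0,0,0],-1],[[-0.05,-0.15,-19.7],[0,0,0],-1],[[-0.05,-0.15,-19.7],[0,0,0],-1],[[-0.05,-0.15,-19.7],[0,0,0],1],[[-0.05,-0.15,-19.7],[0,0,0],1],[[-0.05,-0.15,-19.7],[0,0,0],1],[[-0.05,-0.15,-19.7],[0,0,0],1],[[-0.05,-0.15,-19.7],[0,0,0],1],[[-0.05,-0.15,-19.7],[0,0,0],1],[[-0.05,-0.15,-19.7],[0,0,0],1]]'; python3 -m inch '[[[0,0,2],[0,0,0],1],[[0,0,6],[0,0,0],1],[[0,0,12],[0,0,0],1],[[0,0,17],[0,0,0],1],[[0,0,19],[0,0,0],1],[[0,0,19],[0,0,0],1]]'
python3 - <<'E'
from h import *
o=observe(); s=save('wrist','w2.png')
print(o['time'],o['tool_pos'],o['gripper_width'],o['ft_force'],np.degrees(np.arctan2(o['tool_rot'][1,1],o['tool_rot'][0,1])))
hsv=cv2.cvtColor(s['pixels'],cv2.COLOR_RGB2HSV)
yel=((hsv[...,0]>20)&(hsv[...,0]<36)&(hsv[...,1]>130)&(hsv[...,2]>120)).astype(np.uint8)
r=np.argwhere(yel>0); print(r.min(0),r.max(0))
print('hoped box',[proj(s,o['tool_pos']+o['tool_rot']@np.array([a,b,.045]),o) for a,b in((.045,.027),(-.045,-.027))])
E
```

```text
time: 4.08
tool_pos: [0.4491, -0.2906, 0.1062]
tool_rot: [[-0.479, 0.878, 0.0], [0.878, 0.479, -0.0], [-0.0, 0.0, -1.0]]
ft_force: [-2.4, 0.9, 6.1]
gripper_width: 0.0538
grasp_force: 30.0
time: 4.82
tool_pos: [0.449, -0.2905, 0.2963]
tool_rot: [[-0.479, 0.878, 0.001], [0.878, 0.479, -0.001], [-0.001, 0.001, -1.0]]
ft_force: [-0.3, 1.0, -3.2]
gripper_width: 0.0537
grasp_force: 30.0
4.825 [ 0.44904855 -0.29048153  0.2963391 ] 0.053710725743929266 [-0.28236006  0.95459859 -3.2317979 ] 28.64832660752466
[206 222] [365 340]
hoped box [(np.float64(341.0079114110033), np.float64(207.37604714937683)), (np.float64(229.3792221698097), np.float64(368.46706799305457))]
```

View pics/w2.png

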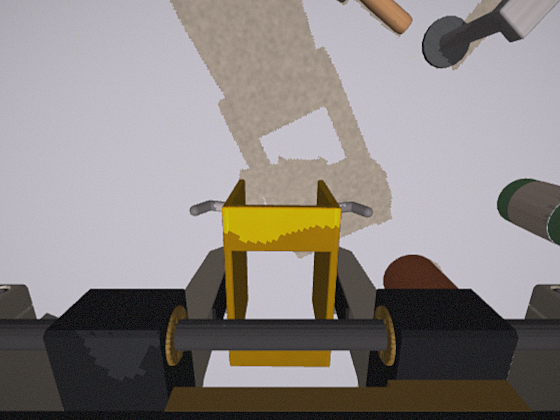

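Grip width is 54 mm and the hanger hangs level and centred. I'm moving to just short of the stud for a closer look at the rail.

```bash
python3 -m inch '[[[8.35,22,1],[0,0,-0.683],1],[[8.35,22,1],[0,0,-0.683],1],[[8.35,22,1],[0,0,-0.683],1],[[8.35,22,1],[0,0,-0.683],1],[[8.35,22,1],[0,0,-0.683],1],[[8.35,22,1],[0,0,-0.683],1],[[8.35,22,1],[0,0,-0.683],1]]'
python3 - <<'E'
from h import *
o=observe(); s=save('wrist','w3.png'); np.save('pics/w3o.npy',o,allow_pickle=True)
print(o['time'],o['tool_pos'],np.degrees(np.arctan2(o['tool_rot'][1,1],o['tool_rot'][0,1])))
print(proj(s,[.5525,.0375,.129],o))
E
```

```text
time: 5.75
tool_pos: [0.5321, -0.0715, 0.3048]
tool_rot: [[0.182, 0.983, -0.001], [0.983, -0.182, -0.0], [-0.0, -0.001, -1.0]]
ft_force: [0.5, 1.0, -2.6]
gripper_width: 0.0539
grasp_force: 30.0
5.75 [ 0.53210182 -0.07145656  0.30481316] -10.477891313552924
(np.float64(280.81905269399874), np.float64(78.2184141151929))
```

View pics/w3.png

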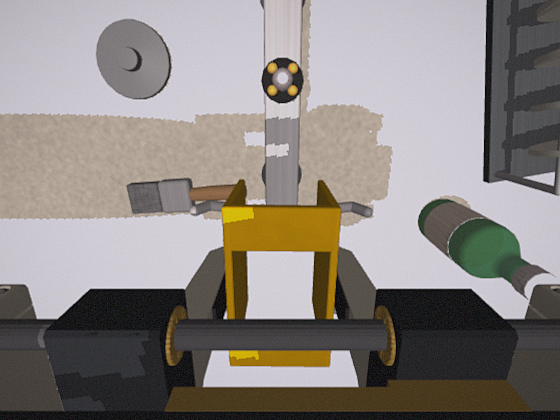

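The washer and stud show at about (282,80), against a prediction of (281,78). The bar is nearly parallel to the hanger.

```bash
python3 - <<'E'
from h import *
s=load('w3.png');o=np.load('pics/w3o.npy',allow_pickle=True).item()
g=cv2.cvtColor(s['pixels'],cv2.COLOR_RGB2GRAY)
m=np.zeros_like(g);m[50:112,255:310]=(g[50:112,255:310]<60)
p=np.argwhere(m)[:,::-1].astype(np.float32);(c,r)=cv2.minEnclosingCircle(p);print(c,r)
W=ray(s,c[0],c[1],.129,o);print('washer',W,np.linalg.norm(ray(s,c[0]+r,c[1],.129,o)-W)*2)
b=np.array([ray(s,u,v,.12,o) for u,v in((264,5),(267,200))]);e=np.array([ray(s,u,v,.12,o) for u,v in((300,5),(299,200))])
for row in (10,40,120,190): print(row, [ (i+240,int(x)) for i,x in enumerate(np.abs(np.diff(g[row,240:320].astype(int)))) if x>14])
for q in(b,e): d=q[0]-q[1];print(np.degrees(np.arctan2(d[1],d[0])))
print(np.linalg.norm(b[0]-e[0]))
E
```

```text
(282.0, 80.0) 22.36077880859375
washer [0.55318356 0.03604944 0.129     ] 0.035410766732284604
10 [(262, 16), (263, 46), (264, 37), (265, 15), (300, 46), (301, 28), (302, 51), (309, 27)]
40 [(262, 19), (263, 57), (264, 51), (265, 22), (299, 44), (300, 25), (301, 38), (307, 20), (308, 32)]
120 [(263, 17), (264, 57), (265, 33), (266, 17), (297, 26), (299, 44)]
190 [(245, 27), (246, 68), (247, 19), (263, 15), (264, 37), (266, 19), (296, 22), (298, 46), (316, 68), (317, 50), (318, 16)]
79.61187322558763
80.32186214275457
0.027581598768285576
```

```bash
python3 -m inch '[[[1,5,0],[0,0,0],1],[[2.05,10.75,0],[0,0,0],1],[[2.05,10.75,0],[0,0,0],1],[[2.05,10.75,0],[0,0,0],1],[[2.05,10.75,-4],[0,0,0],1],[[2.05,10.75,-8],[0,0,0],1],[[2.05,10.75,-11],[0,0,0],1],[[2.05,10.75,-13],[0,0,0],1],[[2.05,10.75,-13],[0,0,0],1]]'; python3 -m inch '[[[0,0,-0.2],[0,0,0],1],[[0,0,-0.35],[0,0,0],1],[[0,0,-0.45],[0,0,0],1]]'
```

```text
time: 6.92
tool_pos: [0.5526, 0.0362, 0.1748]
tool_rot: [[0.183, 0.983, -0.002], [0.983, -0.183, -0.0], [-0.0, -0.002, -1.0]]
ft_force: [-0.3, -0.2, -1.1]
gripper_width: 0.0539
grasp_force: 30.0
time: 7.3
tool_pos: [0.5532, 0.0371, 0.1718]
tool_rot: [[0.182, 0.983, 0.001], [0.983, -0.182, 0.0], [0.0, 0.001, -1.0]]
ft_force: [0.5, 1.0, -2.1]
gripper_width: 0.0539
grasp_force: 30.0
```

```bash
python3 -m inch '[[[0,0,-0.08],[0,0,0],1],[[0,0,-0.15],[0,0,0],1],[[0,0,-0.15],[0,0,0],1]]'
```

```text
time: 7.68
tool_pos: [0.5532, 0.0371, 0.1712]
tool_rot: [[0.182, 0.983, 0.001], [0.983, -0.182, -0.0], [0.0, 0.001, -1.0]]
ft_force: [-6.0, -0.7, 10.5]
gripper_width: 0.0538
grasp_force: 30.0
```

```bash
python3 -m inch '[[[0,0,0.05],[0,0,0],0.2],[[0,0,0.05],[0,0,0],-1],[[0,0,0.05],[0,0,0],-1],[[0,0,0.05],[0,0,0],-1],[[0,0,0.05],[0,0,0],-1],[[0,0,1],[0,0,0],-1],[[0,0,4],[0,0,0],-1],[[0,0,9],[0,0,0],-1],[[0,0,15],[0,0,0],-1],[[0,0,18],[0,0,0],-1],[[0,0,18],[0,0,0],-1]]'
python3 - <<'E'
from h import *
o=observe(); s=save('wrist','w4.png'); np.save('pics/w4o.npy',o,allow_pickle=True)
print(o['time'],o['tool_pos'])
print(proj(s,[.553,.0368,.129],o))
x=cv2.resize(s['pixels'][60:300,120:440],(800,600),interpolation=cv2.INTER_CUBIC);cv2.imwrite('pics/w4c.png',x[:,:,::-1])
E
```

```text
time: 9.05
tool_pos: [0.5532, 0.0371, 0.3531]
tool_rot: [[0.182, 0.983, 0.005], [0.983, -0.182, 0.0], [0.001, 0.004, -1.0]]
ft_force: [-0.1, -0.7, -1.0]
gripper_width: 0.0926
grasp_force: 0.0
9.05 [0.55323706 0.03709902 0.35309433]
(np.float64(279.0489318608478), np.float64(197.6297347136582))
```

View pics/w4c.png

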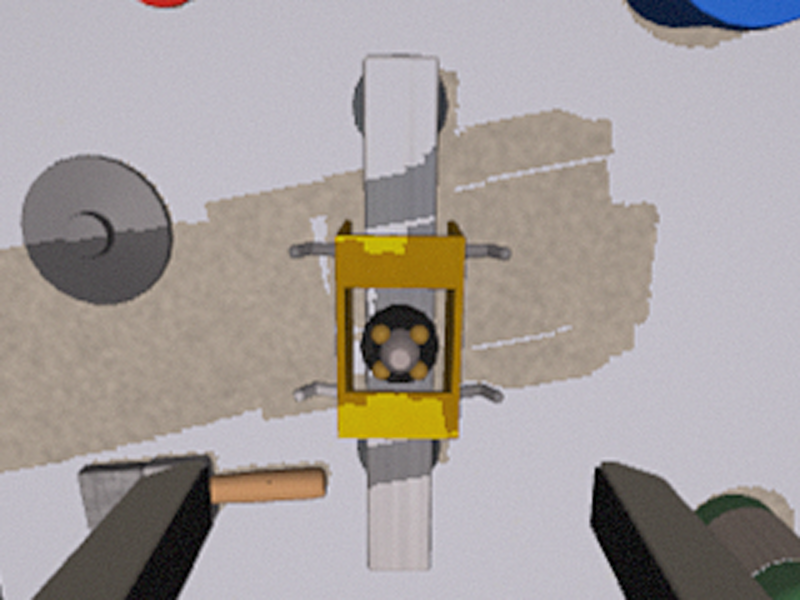

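The hanger sits flat on the bar with the stud up through its opening: washer at crop (400,345), opening centre about (400,340). The gripper is clear of it. Next is the leftmost cap.

```bash
python3 -m inch '[[[-14.9,27.4,0],[0,0,0],-1],[[-14.9,27.4,0],[0,0,0],-1],[[-14.9,27.4,-5],[0,0,0],-1],[[-14.9,27.4,-10],[0,0,0],-1],[[-14.9,27.4,-10],[0,0,0],-1],[[-14.9,27.4,-10],[0,0,0],-1],[[-14.9,27.4,-10],[0,0,0],-1],[[-14.9,27.4,-10],[0,0,0],-1]]'
python3 - <<'E'
from h import *
s=load('w4.png');o=np.load('pics/w4o.npy',allow_pickle=True).item()
g=cv2.cvtColor(s['pixels'],cv2.COLOR_RGB2GRAY)
m=np.zeros_like(g);m[178:216,260:300]=g[178:216,260:300]<55
c,r=cv2.minEnclosingCircle(np.argwhere(m)[:,::-1].astype(np.float32));print('washer',c,r,ray(s,*c,.129,o),'tip',ray(s,280,202,.147,o))
o=observe(); s=save('wrist','w5.png')
print(o['time'],o['tool_pos'])
hsv=cv2.cvtColor(s['pixels'],cv2.COLOR_RGB2HSV)
red=(((hsv[...,0]<8)|(hsv[...,0]>172))&(hsv[...,1]>150)&(hsv[...,2]>60)).astype(np.uint8)
k,l,st,ce=cv2.connectedComponentsWithStats(red)
for i in range(1,k):
    if st[i,4]>100:
        pts=np.argwhere(l==i)[:,::-1].astype(np.float32)
        c,r=cv2.minEnclosingCircle(pts);print(st[i],c,r,ray(s,*c,.004,o),2*np.linalg.norm(ray(s,c[0]+r,c[1],.004,o)-ray(s,*c,.004,o)))
E
```

```text
time: 10.1
tool_pos: [0.4043, 0.3106, 0.2498]
tool_rot: [[0.182, 0.983, -0.0], [0.983, -0.182, -0.0], [-0.0, -0.0, -1.0]]
ft_force: [-0.2, 0.2, -0.4]
gripper_width: 0.0932
grasp_force: 0.0
washer (279.5, 196.5) 26.879459381103516 [0.55369354 0.03792712 0.129     ] tip [0.55399045 0.03710853 0.147     ]
10.1 [0.40425898 0.31058351 0.24979276]
[ 254  165   52   54 1742] (279.68072509765625, 191.29518127441406) 26.957382202148438 [0.40383934 0.31136291 0.004     ] 0.060529204247751885
[ 318  221   49   55 1537] (343.0, 249.0) 28.30204200744629 [0.46521099 0.22773583 0.004     ] 0.06760890820936753
[ 196  242   47   56 1476] (216.26596069335938, 270.0461120605469) 28.293670654296875 [0.30953133 0.22794827 0.004     ] 0.06914117226433238
```

View pics/w5.png

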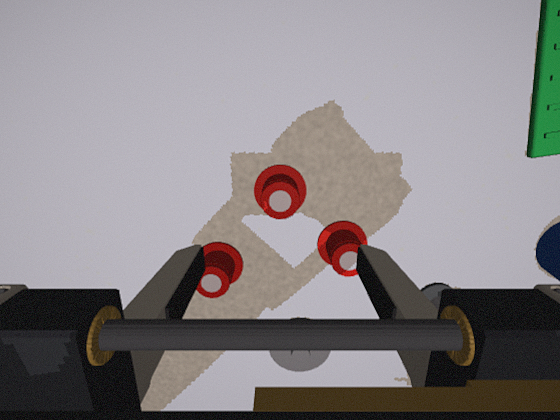

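The wanted cap is at (280,191), centred between the fingers, and its neighbours are clear of them. I'm descending to grip it just above the flange.

```bash
python3 -m inch '[[[-0.03,0.06,-5],[0,0,0],-1],[[-0.03,0.06,-10],[0,0,0],-1],[[-0.03,0.06,-14.5],[0,0,0],-1],[[-0.03,0.06,-15.7],[0,0,0],-1],[[-0.03,0.06,-16],[0,0,0],-1],[[-0.03,0.06,-16],[0,0,0],-1],[[-0.03,0.06,-16],[0,0,0],1],[[-0.03,0.06,-16],[0,0,0],1],[[-0.03,0.06,-16],[0,0,0],1],[[-0.03,0.06,-16],[0,0,0],1],[[-0.03,0.06,-16],[0,0,0],1],[[-0.03,0.06,-16],[0,0,0],1],[[-0.03,0.06,-16],[0,0,0],1],[[-0.03,0.06,-16],[0,0,0],1]]'
```

```text
time: 11.9
tool_pos: [0.4037, 0.3117, 0.0897]
tool_rot: [[0.182, 0.983, -0.0], [0.983, -0.182, -0.0], [-0.0, -0.0, -1.0]]
ft_force: [-0.5, 0.6, 0.9]
gripper_width: 0.0404
grasp_force: 30.0
```

```bash
python3 -m inch '[[[0,0,2],[0,0,0],1],[[0,0,7],[0,0,0],1],[[0,0,13],[0,0,0],1],[[0,0,18],[0,0,0],1],[[0,0,18],[0,0,0],1],[[0,0,18],[0,0,0],1]]'
python3 - <<'E'
from h import *
o=observe(); s=save('wrist','w6.png'); print(o['time'],o['tool_pos'])
hsv=cv2.cvtColor(s['pixels'],cv2.COLOR_RGB2HSV)
red=(((hsv[...,0]<8)|(hsv[...,0]>172))&(hsv[...,1]>150)&(hsv[...,2]>60)).astype(np.uint8)
r=np.argwhere(red[200:400,215:345]);print(r.min(0)+[200,215],r.max(0)+[200,215])
T=lambda a,b,z:proj(s,o['tool_pos']+o['tool_rot']@np.array([a,b,z]),o)
print('flange edges expected',T(.03,0,.085),T(-.03,0,.085),T(0,.03,.085),T(0,-.03,.085),'top centre/front',T(0,0,.045),T(.02,0,.045),T(-.02,0,.045))
x=cv2.resize(s['pixels'][140:400,140:420],(646,600),interpolation=cv2.INTER_CUBIC);cv2.imwrite('pics/w6c.png',x[:,:,::-1])
E
```

```text
time: 12.65
tool_pos: [0.4035, 0.3116, 0.2689]
tool_rot: [[0.182, 0.983, -0.001], [0.983, -0.182, -0.0], [-0.001, -0.0, -1.0]]
ft_force: [-0.9, 0.6, -1.0]
gripper_width: 0.0403
grasp_force: 30.0
12.65 [0.40353788 0.31155445 0.26893269]
[210 215] [319 344]
flange edges expected (np.float64(280.36901210256633), np.float64(211.31324131911677)) (np.float64(280.35107558984936), np.float64(299.77454216091496)) (np.float64(329.1914975802414), np.float64(257.69057703072986)) (np.float64(231.51453917684532), np.float64(257.7290578928365)) top centre/front (np.float64(280.47679330867896), np.float64(295.39088119427265)) (np.float64(280.4896553158897), np.float64(258.3609049057348)) (np.float64(280.4649474150532), np.float64(329.49544612669996))
```

View pics/w6c.png

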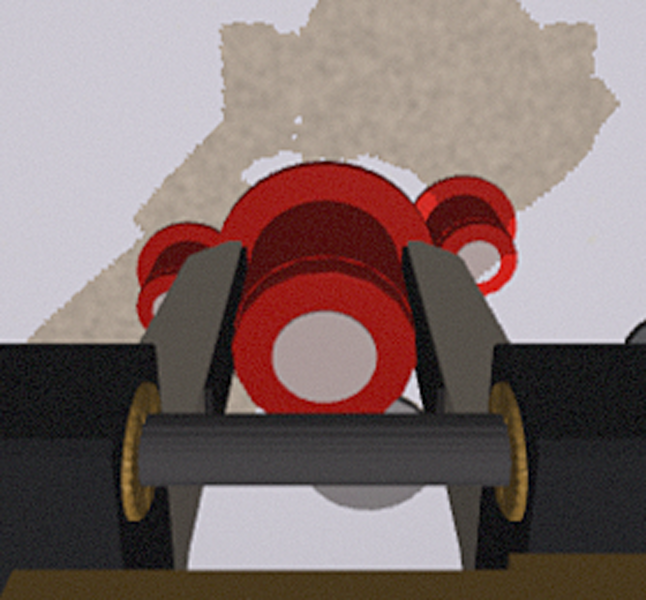

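Cap held at 40 mm, level, within about 1 mm of the grasp axis. I'm carrying it over the stud.

```bash
python3 -m inch '[[[14.95,-27.5,1],[0,0,0],1],[[14.95,-27.5,1],[0,0,0],1],[[14.95,-27.5,1],[0,0,0],1],[[14.95,-27.5,1],[0,0,0],1],[[14.95,-27.5,1],[0,0,0],1],[[14.95,-27.5,1],[0,0,0],1],[[14.95,-27.5,0],[0,0,0],1],[[14.95,-27.5,-1],[0,0,0],1],[[14.95,-27.5,-2],[0,0,0],1],[[14.95,-27.5,-2.8],[0,0,0],1],[[14.95,-27.5,-3.4],[0,0,0],1],[[14.95,-27.5,-3.4],[0,0,0],1]]'
```

```text
time: 14.2
tool_pos: [0.5531, 0.0368, 0.2353]
tool_rot: [[0.182, 0.983, -0.001], [0.983, -0.182, -0.0], [-0.0, -0.001, -1.0]]
ft_force: [-0.2, 0.6, -0.5]
gripper_width: 0.0404
grasp_force: 30.0
```

```bash
python3 -m inch '[[[0,0,-0.3],[0,0,0],1],[[0,0,-0.55],[0,0,0],1],[[0,0,-0.65],[0,0,0],1],[[0,0,-0.65],[0,0,0],1]]'; python3 -m inch '[[[0,0,-0.1],[0,0,0],1],[[0,0,-0.2],[0,0,0],1],[[0,0,-0.2],[0,0,0],1]]'
```

```text
time: 14.7
tool_pos: [0.5533, 0.0365, 0.2295]
tool_rot: [[0.182, 0.983, 0.0], [0.983, -0.182, -0.0], [-0.0, 0.0, -1.0]]
ft_force: [0.2, -1.8, 1.4]
gripper_width: 0.0405
grasp_force: 30.0
time: 15.08
tool_pos: [0.5535, 0.0367, 0.228]
tool_rot: [[0.182, 0.983, 0.001], [0.983, -0.182, 0.0], [0.0, 0.001, -1.0]]
ft_force: [0.5, -0.8, 6.7]
gripper_width: 0.0402
grasp_force: 30.0
```

The force starts at 20 mm above the bar, as specified, and the side force is small. I'll keep pressing down.

```bash
python3 -m inch '[[[0,0,-0.15],[0,0,0],1],[[0,0,-0.3],[0,0,0],1],[[0,0,-0.3],[0,0,0],1]]'; python3 -m inch '[[[0,0,-0.1],[0,0,0],1],[[0,0,-0.2],[0,0,0],1],[[0,0,-0.3],[0,0,0],1],[[0,0,-0.3],[0,0,0],1]]'
```

```text
time: 15.45
tool_pos: [0.5534, 0.0366, 0.2251]
tool_rot: [[0.182, 0.983, 0.001], [0.983, -0.182, -0.0], [-0.0, 0.001, -1.0]]
ft_force: [-1.0, -2.1, 10.1]
gripper_width: 0.0403
grasp_force: 30.0
time: 15.95
tool_pos: [0.5532, 0.0364, 0.2212]
tool_rot: [[0.182, 0.983, -0.0], [0.983, -0.182, -0.001], [-0.001, 0.0, -1.0]]
ft_force: [-2.1, -3.1, 1.1]
gripper_width: 0.0401
grasp_force: 30.0
```

The force fell from 10 N to 1 N at 11.5 mm, which is the click. Next I squeeze the washer.

```bash
python3 -m inch '[[[0,0,-0.15],[0,0,0],1],[[0,0,-0.3],[0,0,0],1],[[0,0,-0.4],[0,0,0],1],[[0,0,-0.4],[0,0,0],1]]'
```

```text
time: 16.45
tool_pos: [0.5532, 0.0368, 0.2174]
tool_rot: [[0.182, 0.983, 0.0], [0.983, -0.182, 0.0], [0.0, -0.0, -1.0]]
ft_force: [-1.2, -1.5, 2.2]
gripper_width: 0.0403
grasp_force: 30.0
```

```bash
python3 -m inch '[[[0,0,-0.1],[0,0,0],1],[[0,0,-0.2],[0,0,0],1],[[0,0,-0.2],[0,0,0],1],[[0,0,-0.2],[0,0,0],1]]'
```

```text
time: 16.95
tool_pos: [0.5532, 0.0368, 0.2158]
tool_rot: [[0.182, 0.983, 0.0], [0.983, -0.182, 0.0], [0.0, 0.0, -1.0]]
ft_force: [-3.0, -0.7, 7.7]
gripper_width: 0.0401
grasp_force: 30.0
```

```bash
python3 -m inch '[[[0,0,-0.1],[0,0,0],1],[[0,0,-0.13],[0,0,0],1],[[0,0,-0.13],[0,0,0],1],[[0,0,-0.13],[0,0,0],1]]'; python3 -m inch '[[[0,0,0],[0,0,0],1],[[0,0,0],[0,0,0],1],[[0,0,0],[0,0,0],1]]'
python3 - <<'E'
from h import *
s=save('scene','end.png'); x=cv2.resize(s['pixels'][130:330,210:430],(660,600),interpolation=cv2.INTER_CUBIC);cv2.imwrite('pics/endc.png',x[:,:,::-1])
E
```

```text
time: 17.45
tool_pos: [0.5532, 0.0368, 0.2148]
tool_rot: [[0.182, 0.983, 0.001], [0.983, -0.182, 0.0], [0.0, 0.001, -1.0]]
ft_force: [-4.1, -1.0, 10.0]
gripper_width: 0.0406
grasp_force: 30.0
time: 17.82
tool_pos: [0.5532, 0.0368, 0.2148]
tool_rot: [[0.182, 0.983, 0.001], [0.983, -0.182, 0.0], [0.0, 0.001, -1.0]]
ft_force: [-3.9, -0.8, 10.7]
gripper_width: 0.0405
grasp_force: 30.0
```

View pics/endc.png

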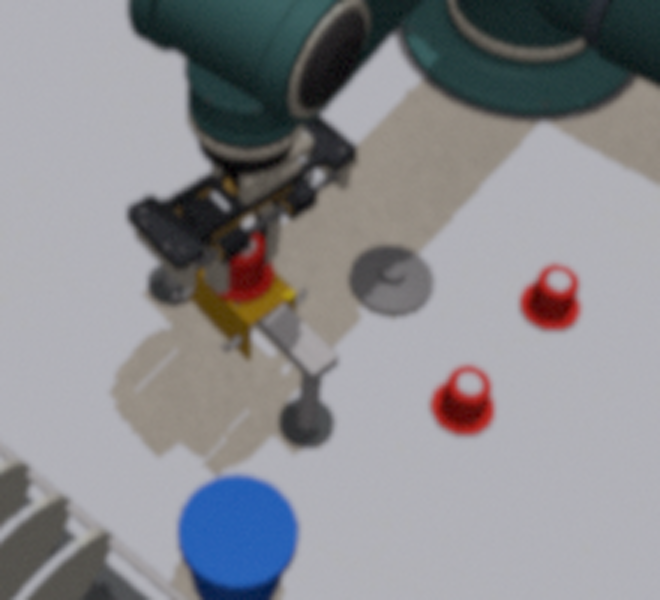

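The cap sits over the stud with its flange right down on the hanger. The push is steady at 10.7 N with the origin about 5.3 mm over the bar, so I'm handing in.

```bash
python3 -c "
from bench import *
print(close_job())"
```

```text
the job is handed in; nothing more can be done
None
```

The hanger is hung flat on the rail and released, the leftmost red cap is clicked onto the stud, and I handed the job in at about 18 s with the cap still pressed down at about 10.7 N; the hand-in gave no verdict.

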